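# Find the driver that fits the rotor nut of a stuck centrifuge

### The arm

A 6-joint arm with a two-finger parallel gripper is mounted at the origin on a cart in front of the work surface, level with it; the furniture and walls round the work are solid. World frame = base frame: x ahead of the robot, y to its left, z up, the work surface at z = 0. Lengths are in m, angles in rad, forces in N, time in s.
With the tool pointing down it reaches from about 0.375 to 0.825 m from the base axis. Payload 5.5 kg.
Tool frame: the origin (TCP) lies at the very end of the fingers, on their centre line; the grasp point (between the pads) lies 19 mm behind it; z points along the fingers, y is the line along which they close (so a half turn about z gives the same grasp; the last joint's range is limited). The gripper opens to 85 mm and grips with 20 to 120 N. Pads are 22 mm wide; open, the fingers measure 114 mm over their backs; the gripper's body (76 mm by 85 mm) begins 54 mm behind the grasp point. The pads swing forward as they close: fully open they stand 13 mm farther back than shut.
Start: joints at [1.226, 0.314, -0.047, 1.21, 0, 1.571], TCP at [0.203, 0.565, 0.231] pointing down, gripper open.
Joint ranges: [-2.67, 2.67], [-0.69, 1.73], [-1.03, 1.25], [-2.08, 2.16], [-1.42, 1.45], [-3.14, 3.14]. Speed limits (rad/s): [2.39, 2.39, 3.01, 3.14, 3.14, 3.14].

### API

Orientations are given as a 3x3 rotation matrix whose columns are the frame's x, y, z axes.
In Python, from workcell import env, snapshot, camera_model gives the robot as it stands.
- The arm moves only by the tool drive_tool, never from a script. Its argument "increments" is text: rows parted by semicolons, each of 6 numbers parted by spaces: the shift along the tool's x, y, z in m, then the turn, a rotation vector about the tool's x, y, z in rad. In form: dx dy dz ax ay az; .... A call has 1 to 10 rows; each row is the pose to reach, as a shift and turn from the pose commanded when the call began, along the tool's axes at that moment; what a row does not reach only later rows make up. A row lasts 1/10 s, in which the tool goes at most 50 mm and 8.59 degrees, less where a joint would pass 70% of its speed; a pose out of reach is approached as far as the arm can. A call with a gripper value outside its range is refused whole. "fingers" is the opening, from 0 (shut) to 1 (fully open), set as the call begins (left out, the last holds). The fingers move at their own pace and stop on an object; "newtons" is the grip in N (left out, the last holds). Time passes only in rows, so rows that repeat a pose let the fingers close. It gives the time, the measured TCP pose, the force, the opening and the grip force at its end, in the units of the state.
- env.sense(): the state, without advancing time (a new reading comes with each control period).
- snapshot(name): name is "scene" or "top" or "wrist"; returns the picture (400x640x3 uint8, blue, green, red); there is no depth.
- camera_model(name): a dict with "fx", "fy", "cx", "cy" (pixels), "rvec" (rotation vector, rad) and "tvec" (3), from world to camera coordinates, as OpenCV has them. Camera axes: x right, y down, z forward; pixel columns grow to the right and rows downward; lengths in m; the calibration is good to about 2 mm. A picture is of the moment at which its call begins: read the wrist's pose just before it. camera_model takes no time and is no camera call; for the wrist camera it gives the pose at the moment of the call.
- env.finish_job(): hands the job in; it is judged then, once.
The state is a dict: "time_s": time; "joints": joint angles; "dq": joint speeds; "joint_efforts": joint torques, N m; "ee_pos": TCP position; "orientation": TCP orientation; "wrist_force": force on the tool from outside, world axes, zero at the start; "moment": the same for the moment, N m; "gripper_width": finger opening in m; "gripper_force": force on a finger pad.
Only numpy, scipy, OpenCV 4.12 (cv2) and the standard library are available. Lean on these libraries where they do the work, as an engineer would, in place of code of your own. Each camera call takes 0.05 s, during which the arm holds its last target. There are 200 camera calls.

### The job

The bench centrifuge has lost power with its lid shut: slip the spatula's blade under the front edge of the lid, prise it up until the lid springs open, and lay the spatula down flat on the bench again. Then find by trying which of the three socket drivers fits the hex nut on the rotor inside (one too small will not go on, one too big drops over it loosely), pressing only gently, and put any that does not fit back upright in a well of the holder. Finish while still holding the fitting driver upright and fully home on the nut, do not let go of it, and knock nothing else over.

Things in the scene. Friction and masses are not known exactly. Their poses are not given: they have to be found in the camera images.
- centrifuge: bench centrifuge, white, 160 mm deep, 150 wide, deck 85 high, fixed. Origin on the bench under the spindle; x to its back, -x to its front, z up. The grey lid (7 mm thick at the edge, 13 in the middle, flush with the housing's front) lies on a seal ring 5 mm above the deck: a 5 mm gap, too low for fingers, runs under its edge, 18 mm deep at mid-front. Round bowl inside, 112 mm wide
- lid_front (a point): middle of the gap under the lid's front edge, in the plane of the housing's front face: 80 mm in front of the spindle, 87.5 mm above the bench (gap from 85 to 90); fixed to the housing, axes as the centrifuge's
- spindle (a point): on the centrifuge's spindle axis, 60 mm above the bench, where the base of the nut inside lies; fixed to the housing
- lid_hinge (a point): middle of the lid's hinge pin, 72 mm behind the spindle, 94 mm above the bench; the pin runs along the centrifuge's y. The lid reaches 152 mm forward from here
- lid (a joint): angle of the lid: 0 shut, at most 1.9 rad, open and leaning back. An over-centre spring holds it shut (about 0.6 N at the front edge); raised past about 0.5 rad it swings fully open by itself and stays there
- spatula: lab spatula (palette knife) lying on the bench: wooden handle 80 x 14 x 14 mm, straight steel blade 80 mm long, 16 wide, 2 thick. Origin under the handle's middle; x towards the blade's tip at x = 120 mm, z up. The blade's mid-plane is 7 mm above the underside, level with the handle's middle. About 0.07 kg, balanced 3 mm ahead of the handle's middle
- spatula_handle (a point): middle of the spatula's handle, 7 mm above its underside; axes as the spatula's
- driver_slim_mid (a point): the slimmest of three finger drivers (socket outside 26 mm), upright, mouth down: 104 mm tall, black round grip 28 mm across. Point on the axis, half-way up: mouth 52 mm below; grip from 8 mm below to 51 mm above. z up; the 24 mm deep hex bore, width not measured, has flats facing x and -x. 0.1 to 0.18 kg
- driver_middle_mid (a point): the middle of three finger drivers (socket outside 31 mm), upright, mouth down: 104 mm tall, black round grip 28 mm across. Point on the axis, half-way up: mouth 52 mm below; grip from 8 mm below to 51 mm above. z up; the 24 mm deep hex bore, width not measured, has flats facing x and -x. 0.1 to 0.18 kg
- driver_thick_mid (a point): the thickest of three finger drivers (socket outside 36 mm), upright, mouth down: 104 mm tall, black round grip 28 mm across. Point on the axis, half-way up: mouth 52 mm below; grip from 8 mm below to 51 mm above. z up; the 24 mm deep hex bore, width not measured, has flats facing x and -x. 0.1 to 0.18 kg
- driver_slim: the slimmest driver as a whole; origin at the middle of its mouth, axes as its mid point
- driver_middle: the middle driver as a whole; origin at the middle of its mouth, axes as its mid point
- driver_thick: the thickest driver as a whole; origin at the middle of its mouth, axes as its mid point
- holder: grey block, 56 x 184 x 30 mm, fixed, with three equal round wells 39 mm wide and 22 mm deep along its y at -60, 0 and 60 mm; origin under its middle. Which driver stands in which well varies. A driver in a well has its mouth 8 mm above the bench
- rotor_a_nut (a point): hex nut of the six-place rotor, on its axis at its base, 60 mm above the bench, on the flat hub where a socket is home. Nut 12 mm tall, crown chamfered 3 mm, thin stud to 16 mm; not measured (16 to 22 mm across flats; its socket has 1.2 mm play). Flats face x and -x; does not turn. It is the centrifuge's if within 20 mm of the spindle, else the spare's
- rotor_b_nut (a point): hex nut of the eight-place rotor, on its axis at its base, 60 mm above the bench, on the flat hub where a socket is home. Nut 12 mm tall, crown chamfered 3 mm, thin stud to 16 mm; not measured (16 to 22 mm across flats; its socket has 1.2 mm play). Flats face x and -x; does not turn. It is the centrifuge's if within 20 mm of the spindle, else the spare's
- rotor_a: six-place tube rotor with its nut, aluminium, 92 mm across, fixed; origin under its middle, 35 mm above the bench. In the centrifuge or spare on the black stand
- rotor_b: eight-place tube rotor with its nut, otherwise the same; in the centrifuge or spare on the black stand
- jar_a: sample jar with a black cap, 45 x 45 x 61 mm, a bystander right of the centrifuge
- jar_b: another such jar beside it, a bystander
- jar_c: another such jar, a bystander left of the holder
- bottle: small brown bottle with a black cap, 32 x 32 x 77 mm, a bystander behind the holder
Not all that is in view belongs to the job. Leave any yellow look-alike of the driver_slim alone.

How it is judged:
On the way, in this order (a step that is already met when the one before it is completed fails the run):
1. the lid is being prised up by the spatula (value of joint lid above 0.12 rad and contact force between spatula and lid above 0.1 N), for 0.05 s.
2. the lid stands fully open (value of joint lid above 1.6 rad), for 0.1 s.
3. the fitting driver is fully home on the nut of the rotor in the centrifuge, held in the fingers (((horizontal distance between rotor_a_nut and spindle below 0.02 m and horizontal distance between driver_slim_mid and rotor_a_nut below 0.005 m and z of driver_slim_mid in the frame of rotor_a_nut between 0.045 and 0.0555 m and angle between driver_slim_mid's own z axis and vertical below 0.08 rad and contact force between the fingers and driver_slim above 1 N and linear speed of driver_slim below 0.02 m/s and height (world z) of driver_middle_mid below 0.066 m and angle between driver_middle_mid's own z axis and vertical below 0.3 rad and x of driver_middle_mid in the frame of holder between -0.02 and 0.02 m and y of driver_middle_mid in the frame of holder between -0.08 and 0.08 m and contact force between the fingers and driver_middle below 0.05 N) or (horizontal distance between rotor_b_nut and spindle below 0.02 m and horizontal distance between driver_middle_mid and rotor_b_nut below 0.005 m and z of driver_middle_mid in the frame of rotor_b_nut between 0.045 and 0.0555 m and angle between driver_middle_mid's own z axis and vertical below 0.08 rad and contact force between the fingers and driver_middle above 1 N and linear speed of driver_middle below 0.02 m/s and height (world z) of driver_slim_mid below 0.066 m and angle between driver_slim_mid's own z axis and vertical below 0.3 rad and x of driver_slim_mid in the frame of holder between -0.02 and 0.02 m and y of driver_slim_mid in the frame of holder between -0.08 and 0.08 m and contact force between the fingers and driver_slim below 0.05 N))), for 0.2 s.
At the end, for the whole second after the job is handed in: The fitting driver is held (over 1 N) on the nut of the rotor in the centrifuge: mouth within 3.5 mm of the hub, axis within 5 mm, upright within 0.08 rad, still. The other two stand in the holder. Lid open over 1.6 rad. Spatula flat on the bench, let go (((horizontal distance between rotor_a_nut and spindle below 0.02 m and horizontal distance between driver_slim_mid and rotor_a_nut below 0.005 m and z of driver_slim_mid in the frame of rotor_a_nut between 0.045 and 0.0555 m and angle between driver_slim_mid's own z axis and vertical below 0.08 rad and contact force between the fingers and driver_slim above 1 N and linear speed of driver_slim below 0.02 m/s and height (world z) of driver_middle_mid below 0.066 m and angle between driver_middle_mid's own z axis and vertical below 0.3 rad and x of driver_middle_mid in the frame of holder between -0.02 and 0.02 m and y of driver_middle_mid in the frame of holder between -0.08 and 0.08 m and contact force between the fingers and driver_middle below 0.05 N) or (horizontal distance between rotor_b_nut and spindle below 0.02 m and horizontal distance between driver_middle_mid and rotor_b_nut below 0.005 m and z of driver_middle_mid in the frame of rotor_b_nut between 0.045 and 0.0555 m and angle between driver_middle_mid's own z axis and vertical below 0.08 rad and contact force between the fingers and driver_middle above 1 N and linear speed of driver_middle below 0.02 m/s and height (world z) of driver_slim_mid below 0.066 m and angle between driver_slim_mid's own z axis and vertical below 0.3 rad and x of driver_slim_mid in the frame of holder between -0.02 and 0.02 m and y of driver_slim_mid in the frame of holder between -0.08 and 0.08 m and contact force between the fingers and driver_slim below 0.05 N)) and height (world z) of driver_thick_mid below 0.066 m and angle between driver_thick_mid's own z axis and vertical below 0.3 rad and x of driver_thick_mid in the frame of holder between -0.02 and 0.02 m and y of driver_thick_mid in the frame of holder between -0.08 and 0.08 m and contact force between the fingers and driver_thick below 0.05 N and value of joint lid above 1.6 rad and height (world z) of spatula_handle below 0.012 m and angle between spatula's own z axis and vertical below 0.15 rad and linear speed of spatula below 0.02 m/s and contact force between the fingers and spatula below 0.05 N); the arm keeps its last pose, push and grip.
It fails at once if a driver is pressed on the rotor or its nut with over 60 N (contact force between any of driver_slim, driver_middle, driver_thick and rotor_a above 60 N or contact force between any of driver_slim, driver_middle, driver_thick and rotor_b above 60 N).
It fails at once if a jar or the bottle is tipped or pushed over 40 mm (distance of any of jar_a, jar_b, jar_c, bottle from where it was at the start of the episode above 0.04 m).
It also fails if it takes over 72 s, if anything falls off the work surface, if the arm or the gripper's body presses on something with over 40 N, if the wrist force passes 120 N, or if a joint passes its speed limit or range.

## Working session

There is one attempt and no reset: what is moved stays moved. The work goes in short steps, Python scripts to look and compute and a tool call to move; the robot and the scene stay as the last step left them, time stands still between calls to the robot, and variables do not carry over. Pictures are saved under pics/ and viewed, at most 10 in all, crops included, and the job is handed in when it is done.

Besides the shell and the picture viewer there is one more tool, called after "Call:" by a JSON object that holds its "method" and its "body", one argument or row to a line. drive_tool: Moves the arm, as the interface text tells. Its arguments: {"type":"object","properties":{"increments":{"type":"string"},"fingers":{"type":"number"},"newtons":{"type":"number"}},"required":["increments"]}

```bash
mkdir -p pics; ls; python3 - <<'E'
from workcell import env,snapshot,camera_model
import cv2
s=env.sense();print(s)
for n in("scene","top"):
    cv2.imwrite(f"pics/{n}0.png",snapshot(n));print(n,camera_model(n))
E
```

```text
pics
{'time_s': 0.0, 'joints': array([ 1.22599468e+00,  3.14243313e-01, -4.80915482e-02,  1.21018395e+00,
        6.12376503e-06,  1.57081942e+00]), 'dq': array([ 4.04629478e-04,  1.26077188e-04, -3.99140925e-05, -1.09968857e-03,
        1.12799770e-04,  2.57205568e-04]), 'joint_efforts': array([-8.58540825e-04, -5.39581275e+01,  3.39753485e+01,  1.91032776e-02,
        2.07294482e-05, -1.79150032e-05]), 'ee_pos': array([0.2026081 , 0.56414045, 0.23041873]), 'orientation': array([[-9.41134706e-01,  3.38031240e-01, -5.87978837e-04],
       [ 3.38031751e-01,  9.41133314e-01, -1.61902933e-03],
       [ 6.08398134e-06, -1.72248020e-03, -9.99998517e-01]]), 'wrist_force': array([0.62341843, 0.38567919, 0.28574244]), 'moment': array([-0.00029448, -0.02542801,  0.0022941 ]), 'gripper_force': 0.0, 'gripper_width': 0.08550955957744139}
scene {'fx': 366.48396695984906, 'fy': 366.48396695984906, 'cx': 320.7017910490155, 'cy': 202.51571188159204, 'rvec': array([ 0.96818828, -2.30637955,  1.2468526 ]), 'tvec': array([0.29169231, 0.33101898, 0.75110576])}
top {'fx': 430.1563825642872, 'fy': 430.1563825642872, 'cx': 322.54060588526767, 'cy': 197.39534993523947, 'rvec': array([ 2.10831057, -2.09407853,  0.23690674]), 'tvec': array([-0.1051389 ,  0.53965948,  1.5276851 ])}
```

View pics/scene0.png

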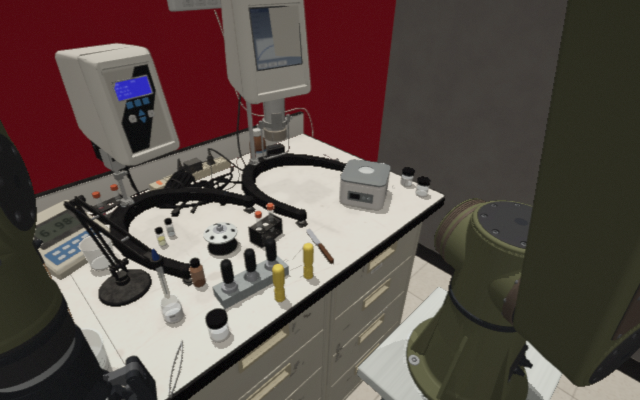

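View pics/top0.png

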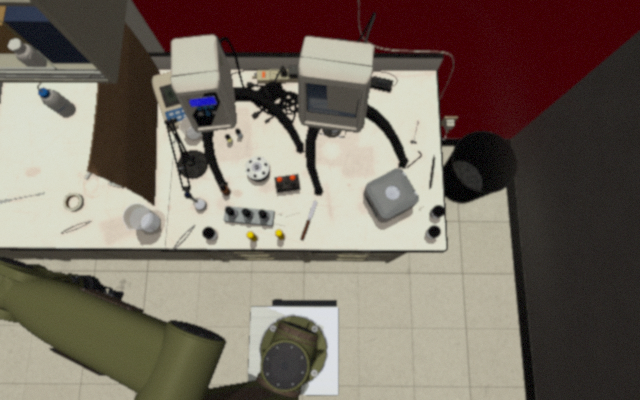

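The scene view shows the shut centrifuge (~365,185), the spatula (~320,245) with a brown handle toward the robot, the holder with 3 black-gripped drivers (~250,275) and two yellow look-alikes. In the top view the centrifuge is at (390,195), the spatula (309,220) and the holder (249,216).

```bash
cat > h.py <<'E'
from workcell import env,snapshot,camera_model
import cv2,numpy as np
def plane(m,uv,z):
    R=cv2.Rodrigues(np.array(m["rvec"]))[0];t=np.array(m["tvec"]).ravel()
    uv=np.atleast_2d(uv).astype(float)
    d=np.c_[(uv[:,0]-m["cx"])/m["fx"],(uv[:,1]-m["cy"])/m["fy"],np.ones(len(uv))]@R
    c=-R.T@t
    return c+d*((z-c[2])/d[:,2])[:,None]
def proj(m,P):
    K=np.array([[m["fx"],0,m["cx"]],[0,m["fy"],m["cy"]],[0,0,1.]])
    return cv2.projectPoints(np.atleast_2d(P).astype(float),np.array(m["rvec"]),np.array(m["tvec"]),K,None)[0].reshape(-1,2)
E
python3 - <<'E'
from h import *
im=cv2.imread("pics/top0.png");m=camera_model("top")
for n,uv,z in[("cent",[[390,195]],.1),("holder",[[225,215],[274,216]],.03),("spat handle end/tip",[[304,239],[315,203]],.007),("yel",[[251,236],[280,234]],.1),("jars",[[438,211],[433,231],[209,232]],.061),("wristcam",[[0,0]],0)]:
    print(n,plane(m,uv,z).round(3).tolist())
print(camera_model("wrist"))
c=im[150:250,200:455];cv2.imwrite("pics/topc.png",cv2.resize(c,None,fx=3.1,fy=3.1,interpolation=cv2.INTER_CUBIC))
E
```

```text
cent [[0.542, -0.345, 0.1]]
holder [[0.478, 0.262, 0.03], [0.475, 0.079, 0.03]]
spat handle end/tip [[0.393, -0.033, 0.007], [0.531, -0.073, 0.007]]
yel [[0.39, 0.15, 0.1], [0.398, 0.048, 0.1]]
jars [[0.492, -0.525, 0.061], [0.418, -0.503, 0.061], [0.409, 0.31, 0.061]]
wristcam [[1.415, 1.29, 0.0]]
{'fx': 336.3307064571765, 'fy': 336.3307064571765, 'cx': 317.80431859509287, 'cy': 200.33010680039772, 'rvec': array([-2.37749911, -1.67351746, -0.22747858]), 'tvec': array([-0.5994071 , -0.03599632,  0.3797356 ])}
```

View pics/topc.png

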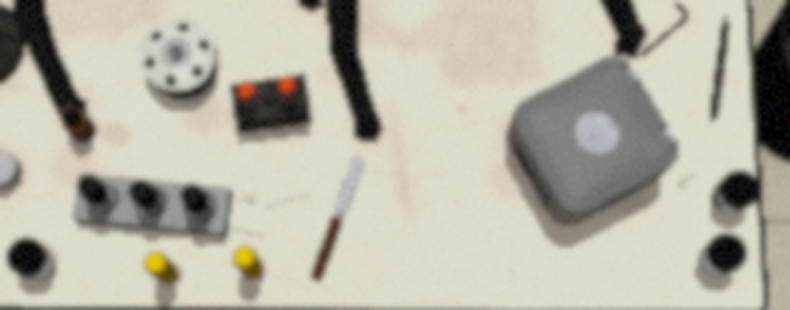

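```bash
cat >> h.py <<'E'
def inc(p,yaw=None,R=None):
    """increments from the measured pose to p, with tool x at world yaw, tool down"""
    s=env.sense();R0=s["orientation"]
    if R is None:
        if yaw is None: R=R0
        else:
            c,n=np.cos(yaw),np.sin(yaw);R=np.array([[c,n,0],[n,-c,0],[0,0,-1.]])
    r=cv2.Rodrigues(R0.T@R)[0].ravel()
    return np.r_[R0.T@(np.array(p)-s["ee_pos"]),r].round(4)
def camtool():
    s=env.sense();m=camera_model("wrist");R=cv2.Rodrigues(m["rvec"])[0];c=-R.T@m["tvec"]
    return s["orientation"].T@(c-s["ee_pos"]),s["orientation"].T@R.T
E
python3 - <<'E'
from h import *
print(*camtool())
print(inc([.44,-.05,.2],np.pi-.28))
E
```

```text
[ 0.06824398  0.00064866 -0.14322008] [[ 3.04149346e-04 -9.62721469e-01 -2.70494510e-01]
 [ 9.99999334e-01  5.94004434e-04 -9.89712058e-04]
 [ 1.11349199e-03 -2.70494029e-01  9.62721009e-01]]
[-0.431  -0.4978  0.0313 -0.0015 -0.     -0.0648]
```

Call:
{"method": "drive_tool", "body": {
  "increments": "-0.02 -0.023 0.001 0 0 0; -0.052 -0.06 0.004 0 0 -0.01; -0.43 -0.498 0.031 0 0 -0.065; -0.43 -0.498 0.031 0 0 -0.065; -0.43 -0.498 0.031 0 0 -0.065; -0.43 -0.498 0.031 0 0 -0.065; -0.43 -0.498 0.031 0 0 -0.065; -0.43 -0.498 0.031 0 0 -0.065; -0.43 -0.498 0.031 0 0 -0.065; -0.43 -0.498 0.031 0 0 -0.065",
  "fingers": 0.6
}}

```text
time_s: 1.1
ee_pos: [0.375, 0.1158, 0.2086]
orientation: [[-0.961, 0.276, 0.0], [0.276, 0.961, 0.0], [-0.0, 0.0, -1.0]]
wrist_force: [1.7, 0.0, 0.1]
gripper_width: 0.0512
gripper_force: 0.0
```

```bash
python3 - <<'E'
from h import *
print(inc([.44,-.05,.2],np.pi-.28))
E
```

```text
[-0.1082 -0.1414  0.0085  0.0002  0.0003  0.0006]
```

Call:
{"method": "drive_tool", "body": {
  "increments": "-0.03 -0.04 0.002 0 0 0; -0.06 -0.08 0.004 0 0 0; -0.09 -0.12 0.008 0 0 0; -0.108 -0.141 0.008 0 0 0; -0.108 -0.141 0.008 0 0 0; -0.108 -0.141 0.008 0 0 0"
}}

```text
time_s: 1.7
ee_pos: [0.4393, -0.0479, 0.2002]
orientation: [[-0.961, 0.278, -0.001], [0.278, 0.961, 0.001], [0.001, 0.0, -1.0]]
wrist_force: [0.3, -0.2, 0.4]
gripper_width: 0.0512
gripper_force: 0.0
```

```bash
python3 - <<'E'
from h import *
print(env.sense()["ee_pos"],env.sense()["dq"].round(3))
m=camera_model("wrist");im=snapshot("wrist");cv2.imwrite("pics/w1.png",im)
hsv=cv2.cvtColor(im,cv2.COLOR_BGR2HSV)
mk=cv2.inRange(hsv,(0,70,30),(20,255,200))+cv2.inRange(hsv,(170,70,30),(180,255,200))
for c in cv2.findContours(mk,0,2)[0]:
    if cv2.contourArea(c)>200:
        r=cv2.minAreaRect(c);b=cv2.boxPoints(r);print(r,plane(m,[r[0]],.007).round(4),plane(m,b,.007).round(4).tolist())
E
```

```text
[ 0.43930762 -0.04788662  0.20024588] [ 0.034 -0.015 -0.011  0.005  0.002  0.001]
((633.0, 215.0), (26.0, 12.0), 90.0) [[0.5716 0.259  0.007 ]] [[0.5552, 0.2535, 0.007], [0.5587, 0.2655, 0.007], [0.5883, 0.2646, 0.007], [0.5848, 0.2524, 0.007]]
((327.9353942871094, 162.01852416992188), (12.329265594482422, 76.39894104003906), 2.436648368835449) [[ 0.4287 -0.0339  0.007 ]] [[0.4646, -0.0523, 0.007], [0.3911, -0.0279, 0.007], [0.395, -0.0165, 0.007], [0.4687, -0.0402, 0.007]]
```

View pics/w1.png

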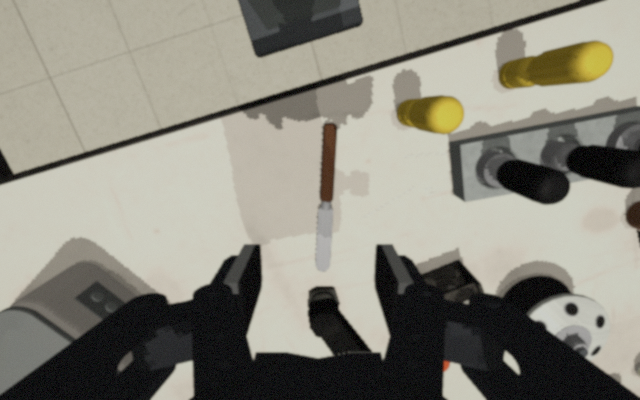

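The wrist view shows the spatula handle at (328,162), blade to (323,270). The handle is 77 mm long with its middle at (0.430,-0.034), as it should be. The spare rotor is partly visible at lower right.

```bash
python3 - <<'E'
from h import *
print(inc([.430,-.034,.004],np.pi-.315))
E
```

```text
[ 0.0122  0.0102  0.1963  0.0002 -0.0013  0.035 ]
```

Call:
{"method": "drive_tool", "body": {
  "increments": "0.006 0.005 0.03 0 0 0.02; 0.012 0.01 0.075 0 0 0.035; 0.012 0.01 0.12 0 -0.001 0.035; 0.012 0.01 0.16 0 -0.001 0.035; 0.012 0.01 0.18 0 -0.001 0.035; 0.012 0.01 0.19 0 -0.001 0.035; 0.012 0.01 0.195 0 -0.001 0.035; 0.012 0.01 0.196 0 -0.001 0.035"
}}

```text
time_s: 2.55
ee_pos: [0.4314, -0.0342, 0.0051]
orientation: [[-0.951, 0.309, 0.002], [0.309, 0.951, -0.0], [-0.002, 0.0, -1.0]]
wrist_force: [-0.1, -0.5, -0.7]
gripper_width: 0.0514
gripper_force: 0.0
```

Call:
{"method": "drive_tool", "body": {
  "increments": "0 0 0 0 0 0; 0 0 0 0 0 0; 0 0 0 0 0 0; 0 0 0 0 0 0; 0 0 0 0 0 0",
  "fingers": 0,
  "newtons": 80
}}

```text
time_s: 3.05
ee_pos: [0.432, -0.0348, 0.0059]
orientation: [[-0.951, 0.31, 0.003], [0.31, 0.951, -0.0], [-0.003, 0.001, -1.0]]
wrist_force: [-2.0, 0.4, 8.1]
gripper_width: 0.011
gripper_force: 78.5
```

```bash
python3 - <<'E'
from h import *
print(inc([.414,-.144,.2],np.pi-.995))
E
```

```text
[-0.0173 -0.1093 -0.1942  0.0016  0.0024  0.6799]
```

Call:
{"method": "drive_tool", "body": {
  "increments": "0 0 -0.02 0 0.002 0; 0 0 -0.05 0 0.002 0; -0.002 -0.01 -0.09 0 0.002 0.1; -0.005 -0.035 -0.13 0 0.002 0.22; -0.009 -0.06 -0.165 0 0.002 0.36; -0.013 -0.085 -0.185 0.001 0.002 0.5; -0.017 -0.105 -0.194 0.001 0.002 0.62; -0.017 -0.109 -0.194 0.001 0.002 0.68; -0.017 -0.109 -0.194 0.001 0.002 0.68; -0.017 -0.109 -0.194 0.001 0.002 0.68"
}}

```text
time_s: 4.05
ee_pos: [0.413, -0.1435, 0.1987]
orientation: [[-0.546, 0.838, -0.001], [0.838, 0.546, 0.0], [0.001, -0.001, -1.0]]
wrist_force: [-0.7, -0.1, -0.7]
gripper_width: 0.0111
gripper_force: 78.6
```

```bash
python3 - <<'E'
from h import *
import json
s=env.sense();print(s["ee_pos"],s["orientation"].round(3).tolist(),s["gripper_width"])
m=camera_model("wrist");im=snapshot("wrist");cv2.imwrite("pics/w2.png",im)
json.dump({k:np.array(v).tolist() for k,v in m.items()},open("w2.json","w"))
E
```

```text
[ 0.41302196 -0.1434574   0.1987296 ] [[-0.546, 0.838, -0.001], [0.838, 0.546, 0.0], [0.001, -0.001, -1.0]] 0.011074093128244956
```

View pics/w2.png

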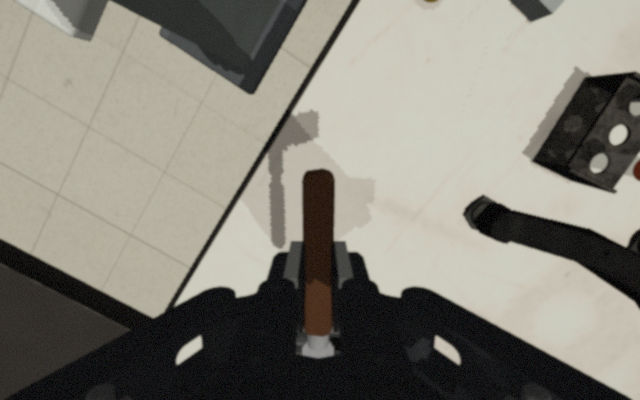

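The wrist view shows the spatula held straight (handle column 318, rows 170-335). The gripper hides what lies ahead, so I will measure the centrifuge in the top picture.

```bash
python3 - <<'E'
from h import *
im=cv2.imread("pics/top0.png");m=camera_model("top")
c=-cv2.Rodrigues(m["rvec"])[0].T@m["tvec"];print("cam",c)
hsv=cv2.cvtColor(im,cv2.COLOR_BGR2HSV)
v=hsv[...,2]
for hi in(130,150,165):
    mk=np.zeros_like(v);mk[160:235,355:430]=cv2.inRange(v,70,hi)[160:235,355:430]
    cs=cv2.findContours(mk,0,2)[0];k=max(cs,key=cv2.contourArea);r=cv2.minAreaRect(k)
    print(hi,cv2.contourArea(k),r,plane(m,[r[0]],.095).round(4))
    b=plane(m,cv2.boxPoints(r),.095)[:,:2];print(b.round(4).tolist(),[np.linalg.norm(b[i]-b[i-1]).round(4) for i in range(4)])
d=cv2.inRange(v[175:205,380:405],160,255);M=cv2.moments(d,True);uv=[380+M["m10"]/M["m00"],175+M["m01"]/M["m00"]];print("disc",uv,M["m00"],plane(m,[uv],.103))
big=cv2.resize(im[160:235,350:430],None,fx=7,fy=7,interpolation=cv2.INTER_CUBIC)
w=cv2.imread("pics/scene0.png")[150:215,330:400];w=cv2.resize(w,(560,525),interpolation=cv2.INTER_CUBIC)
cv2.imwrite("pics/cf.png",cv2.resize(np.hstack([big,w]),None,fx=.7,fy=.7))
print(big.shape)
E
```

```text
cam [ 0.18439998 -0.10492324  1.60968819]
130 1861.0 ((390.04412841796875, 197.573486328125), (46.30461883544922, 47.848106384277344), 59.036251068115234) [[ 0.5336 -0.3454  0.095 ]]
[[0.5609, -0.2286], [0.6551, -0.3805], [0.5065, -0.4613], [0.4161, -0.3115]] [np.float64(0.1668), np.float64(0.1787), np.float64(0.1691), np.float64(0.1749)]
150 2108.0 ((392.5538635253906, 193.96923828125), (52.590721130371094, 58.79246139526367), 60.2551155090332) [[ 0.547  -0.3549  0.095 ]]
[[0.5769, -0.2156], [0.6894, -0.4051], [0.5174, -0.4929], [0.4102, -0.3066]] [np.float64(0.1899), np.float64(0.2204), np.float64(0.1931), np.float64(0.215)]
165 2208.5 ((395.5707702636719, 192.12734985351562), (53.80923080444336, 66.92159271240234), 60.945396423339844) [[ 0.5539 -0.366   0.095 ]]
[[0.5801, -0.2129], [0.7059, -0.4306], [0.528, -0.5178], [0.4084, -0.3041]] [np.float64(0.1944), np.float64(0.2514), np.float64(0.1981), np.float64(0.245)]
disc [391.80405405405406, 191.8783783783784] 148.0 [[ 0.55282446 -0.35107199  0.103     ]]
(525, 560, 3)
```

View pics/cf.png

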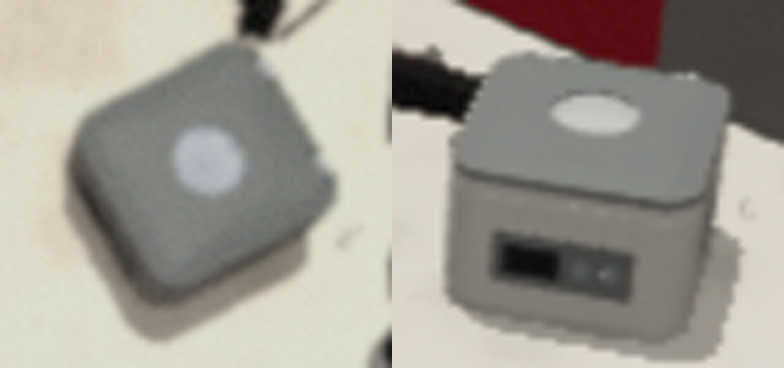

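The crop (top left, scene right) shows the dark gap line under the lid front at scene px ~(363,184), the disc at scene px (366,170), and hinge lugs on the top-right side of the top view. So the back points at a yaw of about -58°.

```bash
python3 - <<'E'
from h import *
ms=camera_model("scene");mt=camera_model("top")
print("scene disc",plane(ms,[[366.4,170.2]],.103).round(4),"gap mid",plane(ms,[[363.2,184.1]],.0875).round(4))
print("gap ends",plane(ms,[[341.8,181.2],[383.2,187]],.0875).round(4).tolist())
sc=cv2.imread("pics/scene0.png");g=cv2.cvtColor(sc,cv2.COLOR_BGR2GRAY)
# gap: darkest row per column
P=[]
for u in range(345,382,2):
    col=g[176:190,u].astype(float);r=176+np.argmin(col);P.append([u,r])
P=np.array(P);print(P[:,1].tolist());W=plane(ms,P,.0875)[:,:2]
l=cv2.fitLine(W.astype(np.float32),cv2.DIST_HUBER,0,.01,.01).ravel();print("line",l,np.degrees(np.arctan2(l[1],l[0])))
# lid in top: hand corners
f=lambda a:[[350+x/4.9,160+y/4.9] for x,y in a]
print("top back edge",plane(mt,f([(262,62),(325,165)]),.097).round(4).tolist(),"left side",plane(mt,f([(95,110),(230,45)]),.097).round(4).tolist(),"right side",plane(mt,f([(175,297),(330,205)]),.094).round(4).tolist())
for d in(.553,-.351),: 
  for y in(-58,-60): 
    u=np.array([np.cos(np.radians(y)),np.sin(np.radians(y))]);print(y,np.array(d)-.08*u,np.array(d)+.076*u)
E
```

```text
scene disc [[ 0.5469 -0.3473  0.103 ]] gap mid [[ 0.5123 -0.2905  0.0875]]
gap ends [[0.5716, -0.254, 0.0875], [0.4572, -0.3229, 0.0875]]
[181, 181, 181, 182, 182, 182, 183, 183, 183, 184, 184, 184, 185, 185, 185, 186, 186, 186, 186]
line [ 0.87706584  0.4803702   0.5153818  -0.29184335] 28.709581
top back edge [[0.6269, -0.3968, 0.097], [0.5482, -0.4405, 0.097]] left side [[0.589, -0.2716, 0.097], [0.64, -0.3734, 0.097]] right side [[0.4493, -0.3277, 0.094], [0.5187, -0.4436, 0.094]]
-58 [ 0.51060646 -0.28315615] [ 0.59327386 -0.41545166]
-60 [ 0.513      -0.28171797] [ 0.591      -0.41681793]
```

```bash
cat >> h.py <<'E'
def Rp(yaw,phi):
    c,n=np.cos(yaw),np.sin(yaw);return np.array([[c,n,0],[n,-c,0],[0,0,-1.]])@cv2.Rodrigues(np.array([0,phi,0.]))[0]
E
python3 - <<'E'
from h import *
print(inc([.4426,-.1593,.0864],R=Rp(np.pi-1.056,-.003)))
E
```

```text
[-0.0298  0.0161  0.1121 -0.001  -0.0042  0.0627]
```

Call:
{"method": "drive_tool", "body": {
  "increments": "-0.006 0.003 0.02 0 -0.004 0.02; -0.015 0.008 0.05 0 -0.004 0.05; -0.024 0.013 0.08 -0.001 -0.004 0.062; -0.029 0.016 0.1 -0.001 -0.004 0.063; -0.03 0.016 0.109 -0.001 -0.004 0.063; -0.03 0.016 0.112 -0.001 -0.004 0.063; -0.03 0.016 0.112 -0.001 -0.004 0.063; -0.03 0.016 0.112 -0.001 -0.004 0.063"
}}

```text
time_s: 4.9
ee_pos: [0.4434, -0.16, 0.0876]
orientation: [[-0.491, 0.871, 0.003], [0.871, 0.491, -0.003], [-0.004, 0.001, -1.0]]
wrist_force: [-0.1, -0.5, -0.7]
gripper_width: 0.0111
gripper_force: 78.6
```

```bash
python3 - <<'E'
from h import *
print(env.sense()["wrist_force"],inc([.4426,-.1593,.0864],R=Rp(np.pi-1.056,-.003)))
ms=camera_model("scene");im=snapshot("scene");cv2.imwrite("pics/s3.png",cv2.resize(im[130:260,300:440],(700,600),interpolation=cv2.INTER_CUBIC)[:600])
E
```

```text
[-0.10753523 -0.49318049 -0.71258885] [ 0.001  -0.0003  0.0012  0.001   0.0013 -0.0013]
```

View pics/s3.png

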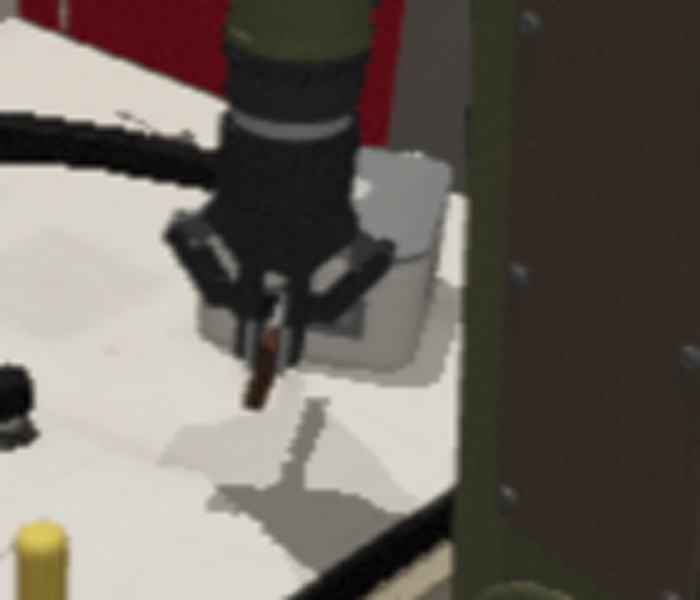

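The gripper hides the blade from the scene camera; nothing is touching. Correcting the height and advancing by feel.

Call:
{"method": "drive_tool", "body": {
  "increments": "0 0 0.001 0 0.001 0; -0.003 0 0.0012 0.001 0.001 0; -0.007 0 0.0012 0.001 0.001 0; -0.011 0 0.0012 0.001 0.001 0; -0.015 0 0.0012 0.001 0.001 0; -0.018 0 0.0012 0.001 0.001 0; -0.018 0 0.0012 0.001 0.001 0; -0.018 0 0.0012 0.001 0.001 0"
}}

```text
time_s: 5.75
ee_pos: [0.4516, -0.1757, 0.0854]
orientation: [[-0.491, 0.871, 0.0], [0.871, 0.491, -0.002], [-0.002, -0.001, -1.0]]
wrist_force: [-0.4, 0.5, -1.2]
gripper_width: 0.0114
gripper_force: 78.6
```

Call:
{"method": "drive_tool", "body": {
  "increments": "-0.003 0 0 0 0 0; -0.006 0 0 0 0 0; -0.01 0 0 0 0 0; -0.01 0 0 0 0 0; -0.01 0 0 0 0 0"
}}

```text
time_s: 6.25
ee_pos: [0.4566, -0.1845, 0.0855]
orientation: [[-0.491, 0.871, 0.0], [0.871, 0.491, -0.002], [-0.002, -0.001, -1.0]]
wrist_force: [0.3, 0.5, -0.9]
gripper_width: 0.0111
gripper_force: 78.6
```

Call:
{"method": "drive_tool", "body": {
  "increments": "0 0 -0.0008 0 -0.001 0; -0.002 0 -0.0008 0 -0.001 0; -0.005 0 -0.0008 0 -0.001 0; -0.008 0 -0.0008 0 -0.001 0; -0.008 0 -0.0008 0 -0.001 0"
}}

```text
time_s: 6.75
ee_pos: [0.4609, -0.1918, 0.0864]
orientation: [[-0.491, 0.871, 0.001], [0.871, 0.491, -0.004], [-0.004, -0.001, -1.0]]
wrist_force: [0.2, 0.5, -0.1]
gripper_width: 0.0115
gripper_force: 78.6
```

Call:
{"method": "drive_tool", "body": {
  "increments": "-0.002 0 0 0 0 0; -0.004 0 0 0 0 0; -0.006 0 0 0 0 0; -0.006 0 0 0 0 0"
}}

```text
time_s: 7.15
ee_pos: [0.4637, -0.1968, 0.0864]
orientation: [[-0.491, 0.871, 0.001], [0.871, 0.491, -0.003], [-0.003, -0.001, -1.0]]
wrist_force: [0.4, -0.2, -0.5]
gripper_width: 0.0114
gripper_force: 78.6
```

Call:
{"method": "drive_tool", "body": {
  "increments": "-0.002 0 0 0 0 0; -0.004 0 0 0 0 0; -0.005 0 0 0 0 0; -0.005 0 0 0 0 0"
}}

```text
time_s: 7.55
ee_pos: [0.4634, -0.1978, 0.0852]
orientation: [[-0.492, 0.871, -0.003], [0.871, 0.492, 0.003], [0.005, -0.001, -1.0]]
wrist_force: [-3.7, 9.2, 1.5]
gripper_width: 0.0114
gripper_force: 78.9
```

Call:
{"method": "drive_tool", "body": {
  "increments": "-0.002 0 0 0 0 0; -0.003 0 0 0 0 0; -0.004 0 0 0 0 0; -0.004 0 0 0 0 0"
}}

```text
time_s: 7.95
ee_pos: [0.463, -0.1983, 0.0842]
orientation: [[-0.493, 0.87, -0.007], [0.87, 0.493, 0.009], [0.012, -0.002, -1.0]]
wrist_force: [-8.4, 17.8, 2.6]
gripper_width: 0.0113
gripper_force: 79.1
```

Contact after about 18 mm past the estimated front matches the seal ring, so the blade is in the gap. Backing off 3 mm from the seal, then lifting along the lid's arc.

Call:
{"method": "drive_tool", "body": {
  "increments": "0.006 0 0 0 0 0; 0.011 0 0 0 0 0; 0.011 0 0 0 0 0; 0.011 0 0 0 0 0"
}}

```text
time_s: 8.35
ee_pos: [0.463, -0.1953, 0.0867]
orientation: [[-0.491, 0.871, 0.002], [0.871, 0.491, -0.004], [-0.004, -0.0, -1.0]]
wrist_force: [0.8, -1.4, -1.6]
gripper_width: 0.0114
gripper_force: 78.6
```

Call:
{"method": "drive_tool", "body": {
  "increments": "0 0 -0.008 0 0 0; -0.001 0 -0.018 0 0 0; -0.002 0 -0.03 0 0 0; -0.005 0 -0.042 0 0 0; -0.009 0 -0.055 0 0 0; -0.013 0 -0.067 0 0 0; -0.018 0 -0.08 0 0 0; -0.022 0 -0.09 0 0 0; -0.024 0 -0.095 0 0 0; -0.024 0 -0.095 0 0 0"
}}

```text
time_s: 9.35
ee_pos: [0.4749, -0.216, 0.1824]
orientation: [[-0.491, 0.871, 0.002], [0.871, 0.491, -0.004], [-0.005, 0.0, -1.0]]
wrist_force: [-0.1, -0.3, -0.8]
gripper_width: 0.0111
gripper_force: 78.7
```

```bash
python3 - <<'E'
from h import *
im=snapshot("scene");print(env.sense()["wrist_force"]);cv2.imwrite("pics/s4.png",cv2.resize(im[110:230,300:440],(700,600),interpolation=cv2.INTER_CUBIC))
cv2.imwrite("pics/t4.png",snapshot("top"))
E
```

```text
[-0.1444022  -0.09261749 -0.06055509]
```

View pics/s4.png

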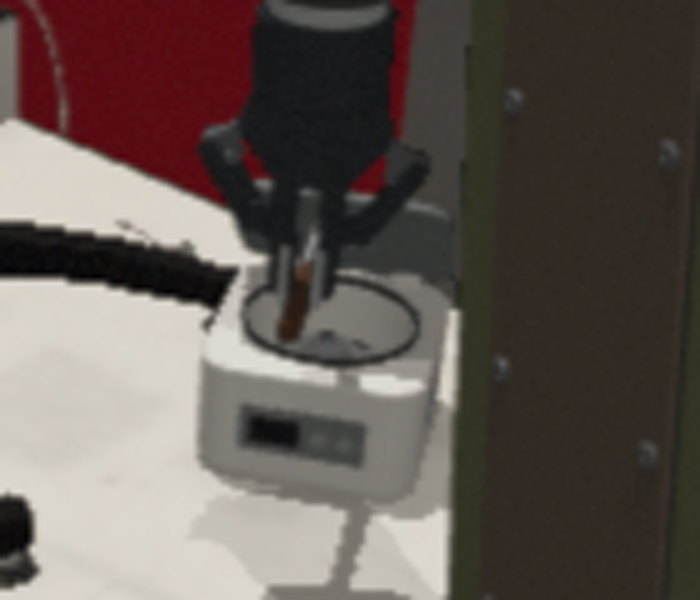

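The lid stands open (hinged back at (350,230) in the crop), and the rotor is visible in the bowl. Now lay the spatula back at its old place.

```bash
python3 - <<'E'
from h import *
print(inc([.432,-.0348,.07],R=Rp(np.pi-.315,-.003)))
E
```

```text
[ 1.782e-01  5.220e-02  1.106e-01 -3.300e-03 -5.000e-04 -7.429e-01]
```

Call:
{"method": "drive_tool", "body": {
  "increments": "0.02 0.004 0 0 0 0; 0.055 0.012 0 0 0 -0.1; 0.095 0.024 0.01 -0.001 0 -0.24; 0.135 0.036 0.04 -0.002 0 -0.38; 0.165 0.046 0.075 -0.003 0 -0.52; 0.177 0.051 0.1 -0.003 -0.001 -0.66; 0.178 0.052 0.11 -0.003 -0.001 -0.743; 0.178 0.052 0.11 -0.003 -0.001 -0.743; 0.178 0.052 0.11 -0.003 -0.001 -0.743"
}}

```text
time_s: 10.35
ee_pos: [0.432, -0.0352, 0.0708]
orientation: [[-0.95, 0.311, 0.003], [0.311, 0.95, -0.002], [-0.003, -0.001, -1.0]]
wrist_force: [-0.6, -0.0, -0.7]
gripper_width: 0.0115
gripper_force: 78.6
```

```bash
python3 - <<'E'
from h import *
print(env.sense()["ee_pos"],inc([.432,-.0348,.0062],R=Rp(np.pi-.315,-.003)))
E
```

```text
[ 0.4319572  -0.03518642  0.07075355] [ 0.0003  0.0004  0.0646 -0.0008  0.0001 -0.0017]
```

Call:
{"method": "drive_tool", "body": {
  "increments": "0 0 0.015 -0.001 0 0; 0 0 0.035 -0.001 0 0; 0 0 0.05 -0.001 0 0; 0 0 0.058 -0.001 0 0; 0 0 0.062 -0.001 0 0; 0 0 0.064 -0.001 0 0; 0 0 0.0643 -0.001 0 0; 0 0 0.0643 -0.001 0 0"
}}

```text
time_s: 11.15
ee_pos: [0.433, -0.0354, 0.007]
orientation: [[-0.951, 0.31, 0.005], [0.31, 0.951, -0.001], [-0.005, 0.001, -1.0]]
wrist_force: [-1.0, 0.8, -0.6]
gripper_width: 0.0114
gripper_force: 78.6
```

Call:
{"method": "drive_tool", "body": {
  "increments": "0 0 0 0 0 0; 0 0 0 0 0 0; 0 0 0 0 0 0; 0 0 -0.02 0 0 0; 0 0 -0.06 0 0 0; 0 0 -0.1 0 0 0; 0 0 -0.15 0 0 0; 0 0 -0.2 0 0 0",
  "fingers": 0.6
}}

```text
time_s: 11.95
ee_pos: [0.431, -0.0351, 0.2083]
orientation: [[-0.951, 0.31, 0.003], [0.31, 0.951, -0.001], [-0.003, 0.0, -1.0]]
wrist_force: [1.2, -0.6, -1.0]
gripper_width: 0.051
gripper_force: 0.0
```

```bash
python3 - <<'E'
from h import *
print(inc([.476,.06,.22],np.pi/2))
E
```

```text
[-0.0134  0.1044 -0.0116  0.0025  0.0027  1.256 ]
```

Call:
{"method": "drive_tool", "body": {
  "increments": "-0.001 0.01 0 0 0 0.12; -0.003 0.025 -0.002 0 0 0.26; -0.005 0.04 -0.004 0.001 0.001 0.4; -0.007 0.055 -0.006 0.001 0.001 0.54; -0.009 0.07 -0.008 0.001 0.001 0.68; -0.011 0.085 -0.01 0.002 0.002 0.82; -0.012 0.095 -0.011 0.002 0.002 0.96; -0.013 0.102 -0.011 0.002 0.002 1.1; -0.013 0.104 -0.011 0.002 0.002 1.22; -0.013 0.104 -0.011 0.002 0.002 1.256"
}}

```text
time_s: 12.95
ee_pos: [0.4762, 0.0601, 0.2175]
orientation: [[0.003, 1.0, 0.001], [1.0, -0.003, -0.0], [-0.0, 0.001, -1.0]]
wrist_force: [-0.1, -0.6, -0.0]
gripper_width: 0.0512
gripper_force: 0.0
```

```bash
python3 - <<'E'
from h import *
import pickle
s=env.sense();print(s["ee_pos"],s["dq"].round(2))
m=camera_model("wrist");im=snapshot("wrist");cv2.imwrite("pics/w5.png",im);pickle.dump(m,open("w5.pkl","wb"))
E
```

```text
[0.4762072  0.06013631 0.21753995] [-0.01 -0.   -0.    0.   -0.    0.3 ]
```

View pics/w5.png

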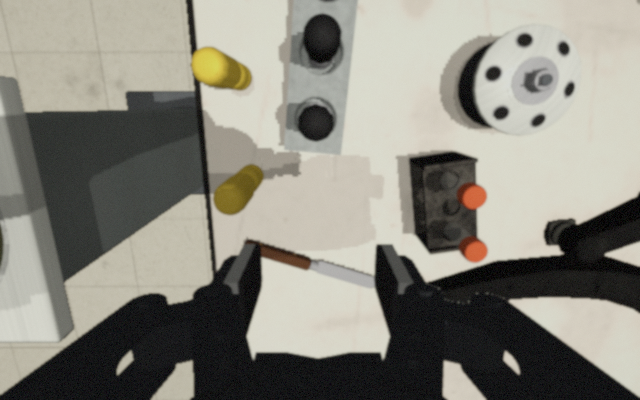

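The view shows the spatula flat at (310,262), the near two drivers at (317,115) and (322,45), and the spare rotor with six holes at (525,80). So the eight-place rotor_b is in the centrifuge and the middle driver is the one to try first. I need a view of all three sockets.

Call:
{"method": "drive_tool", "body": {
  "increments": "0.01 0 0 0 0 0; 0.025 0 0 0 0 0; 0.038 0 0 0 0 0; 0.045 0 0 0 0 0; 0.045 0 0 0 0 0; 0.045 0 0 0 0 0"
}}

```text
time_s: 13.6
ee_pos: [0.4761, 0.1048, 0.2175]
orientation: [[-0.001, 1.0, 0.001], [1.0, 0.001, -0.001], [-0.001, 0.001, -1.0]]
wrist_force: [0.8, -0.3, -0.0]
gripper_width: 0.051
gripper_force: 0.0
```

```bash
python3 - <<'E'
from h import *
import pickle
s=env.sense();print(s["ee_pos"],s["dq"].round(2))
m=camera_model("wrist");im=snapshot("wrist");cv2.imwrite("pics/w6.png",im);pickle.dump(m,open("w6.pkl","wb"))
print(proj(m,[[.476,.11,.11],[.476,.17,.11],[.476,.23,.11],[.476,.11,.03],[.476,.17,.03],[.476,.23,.03]]).round(0).tolist())
a=cv2.resize(im[0:230,230:420],None,fx=2.6,fy=2.6,interpolation=cv2.INTER_CUBIC)
sc=cv2.imread("pics/scene0.png")[225:310,205:295];b=cv2.resize(sc,(300,283),interpolation=cv2.INTER_CUBIC)
b=np.vstack([b,np.zeros((a.shape[0]-283,300,3),np.uint8)])
cv2.imwrite("pics/c6.png",np.hstack([a,b]));print(a.shape)
g=cv2.cvtColor(im,cv2.COLOR_BGR2GRAY);mk=cv2.inRange(g,0,35);mk[240:]=0
for c in cv2.findContours(mk,0,2)[0]:
    if cv2.contourArea(c)>300: print(cv2.minAreaRect(c),cv2.boundingRect(c))
E
```

```text
[0.47612735 0.10480226 0.21754376] [-0.01 -0.   -0.    0.    0.   -0.  ]
[[317.0, 192.0], [317.0, 111.0], [317.0, 19.0], [317.0, 172.0], [317.0, 110.0], [317.0, 41.0]]
(598, 494, 3)
((430.71697998046875, 205.49057006835938), (33.412235260009766, 63.133583068847656), 60.945396423339844) (408, 194, 59, 42)
((315.5, 177.0), (38.0, 31.0), 90.0) (300, 158, 32, 39)
((468.9490051269531, 123.77745056152344), (25.916139602661133, 76.40026092529297), 14.400022506713867) (455, 90, 37, 75)
((322.2500305175781, 100.74999237060547), (33.941123962402344, 34.64822769165039), 45.0) (305, 83, 34, 37)
((330.5, 20.5), (41.0, 35.0), 90.0) (313, 0, 36, 42)
```

View pics/c6.png

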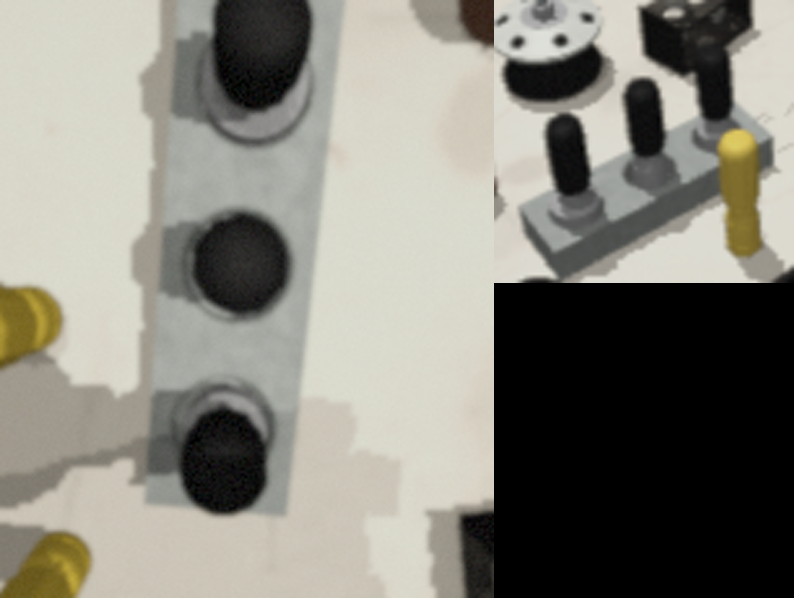

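The crop shows the three drivers in their wells: near (223,450), middle (240,262), far (260,50). The sockets of the near and far ones are visible and that of the middle one is hidden below its grip. I'll take profiles to compare the diameters.

```bash
python3 - <<'E'
from h import *
import pickle
im=cv2.imread("pics/w6.png");m=pickle.load(open("w6.pkl","rb"));g=cv2.cvtColor(im,cv2.COLOR_BGR2GRAY)
for n,(u,r0,r1) in {"near":(316,140,165),"far":(329,30,60)}.items():
    print(n,g[r0:r1,u-1:u+2].mean(1).round(0).astype(int).tolist())
for r in(154,157,160): print("near row",r,g[r,290:345].tolist())
for r in(34,40,44): print("far row",r,g[r,300:356].tolist())
print("mid col",g[75:130,322].tolist());print("mid row",g[101,290:352].tolist());print("mid row107",g[108,290:352].tolist())
for z in(.03,.04,.05): print(z,plane(m,[[316,177],[322,101],[329,20]],z).round(4).tolist())
E
```

```text
near [169, 169, 167, 162, 154, 152, 146, 122, 91, 85, 105, 131, 148, 143, 121, 95, 68, 41, 18, 12, 9, 16, 10, 18, 17]
far [14, 14, 16, 14, 11, 14, 16, 11, 12, 13, 15, 28, 59, 101, 128, 139, 139, 141, 140, 138, 140, 141, 132, 101, 83, 93, 121, 146, 161, 165]
near row 154 [110, 111, 113, 113, 111, 114, 110, 103, 100, 99, 100, 104, 103, 97, 89, 87, 93, 98, 105, 106, 114, 119, 120, 118, 113, 110, 121, 131, 144, 149, 154, 157, 156, 155, 150, 140, 130, 121, 114, 108, 109, 117, 129, 148, 160, 167, 170, 167, 167, 168, 167, 169, 168, 169, 177]
near row 157 [111, 110, 112, 115, 114, 110, 102, 100, 100, 105, 108, 103, 99, 98, 102, 103, 107, 103, 99, 89, 78, 70, 64, 57, 42, 38, 37, 48, 61, 86, 109, 119, 128, 133, 141, 151, 156, 157, 143, 126, 108, 94, 94, 105, 127, 149, 160, 166, 166, 166, 166, 166, 164, 162, 170]
near row 160 [106, 112, 110, 113, 105, 101, 94, 103, 104, 110, 105, 103, 103, 104, 101, 85, 63, 38, 26, 24, 18, 7, 8, 13, 1, 4, 5, 19, 11, 9, 15, 15, 16, 23, 38, 77, 114, 138, 143, 142, 130, 110, 92, 86, 93, 114, 137, 145, 150, 152, 152, 153, 153, 159, 175]
far row 34 [111, 111, 109, 1
[... 1096 characters left out ...]
 23, 21, 31, 29, 31, 38, 36, 36, 38, 39, 43, 47, 50, 47, 48, 50, 45, 50, 49, 46, 43, 40, 43, 38, 35, 39, 37, 37, 29, 29, 28, 41, 59, 86, 121, 146, 158, 165, 167, 169, 166, 169, 180, 200]
mid row107 [146, 130, 119, 113, 111, 110, 110, 106, 107, 103, 94, 86, 88, 96, 86, 60, 38, 26, 16, 25, 25, 28, 30, 30, 37, 36, 35, 26, 36, 39, 36, 43, 41, 35, 38, 45, 38, 40, 41, 40, 38, 38, 36, 38, 31, 30, 29, 25, 33, 58, 88, 121, 147, 160, 167, 167, 165, 166, 168, 177, 195, 210]
0.03 [[0.4749, 0.1047, 0.03], [0.4806, 0.1778, 0.03], [0.4865, 0.2467, 0.03]]
0.04 [[0.4749, 0.1068, 0.04], [0.4805, 0.1777, 0.04], [0.4862, 0.2445, 0.04]]
0.05 [[0.475, 0.1089, 0.05], [0.4803, 0.1776, 0.05], [0.4859, 0.2423, 0.05]]
```

Gap widths: far about 1.5 mm (thick), near about 4 mm (middle), centre hidden (slim). The near driver's axis is at about (0.475,0.1155). I'll grasp that one.

Call:
{"method": "drive_tool", "body": {
  "increments": "0.005 -0.001 0.02 0 0 0; 0.011 -0.001 0.055 0 0 0; 0.011 -0.001 0.09 0 0 0; 0.011 -0.001 0.12 0 0 0; 0.011 -0.001 0.14 0 0 0; 0.011 -0.001 0.147 0 0 0; 0.011 -0.001 0.15 0 0 0; 0.011 -0.001 0.15 0 0 0"
}}

```text
time_s: 14.45
ee_pos: [0.4759, 0.1156, 0.0681]
orientation: [[0.0, 1.0, 0.002], [1.0, -0.0, -0.0], [-0.0, 0.002, -1.0]]
wrist_force: [-0.5, 0.3, 0.4]
gripper_width: 0.0515
gripper_force: 0.0
```

Call:
{"method": "drive_tool", "body": {
  "increments": "0 0 0 0 0 0; 0 0 0 0 0 0; 0 0 0 0 0 0; 0 0 0 0 0 0; 0 0 0 0 0 0",
  "fingers": 0,
  "newtons": 60
}}

```text
time_s: 14.95
ee_pos: [0.4764, 0.1159, 0.0688]
orientation: [[-0.0, 1.0, 0.003], [1.0, 0.0, 0.0], [0.0, 0.003, -1.0]]
wrist_force: [0.0, -1.2, 6.1]
gripper_width: 0.027
gripper_force: 58.7
```

Call:
{"method": "drive_tool", "body": {
  "increments": "0 0 -0.01 0 0 0; 0 0 -0.03 0 0 0; 0 0 -0.06 0 0 0; 0 0 -0.1 0 0 0.05; 0 0 -0.135 0 0 0.18; -0.03 0 -0.15 0 0 0.32; -0.07 0 -0.152 0 0 0.46; -0.11 0 -0.152 0 0 0.6; -0.15 0 -0.152 0 0 0.74; -0.19 0 -0.152 0 0 0.88"
}}

```text
time_s: 15.95
ee_pos: [0.4748, -0.0757, 0.2204]
orientation: [[0.774, 0.633, 0.002], [0.633, -0.774, -0.0], [0.001, 0.001, -1.0]]
wrist_force: [0.6, -0.7, -1.6]
gripper_width: 0.0266
gripper_force: 59.0
```

```bash
python3 - <<'E'
from h import *
print(inc([.480,-.319,.22],-.442))
E
```

```text
[-1.5000e-01  1.9160e-01  5.0000e-04  6.0000e-04 -1.8000e-03  1.1274e+00]
```

Call:
{"method": "drive_tool", "body": {
  "increments": "-0.03 0.038 0 0 0 0.14; -0.06 0.076 0 0 0 0.28; -0.09 0.115 0 0 0 0.42; -0.12 0.153 0 0 0 0.56; -0.14 0.18 0 0 0 0.7; -0.15 0.192 0 0 0 0.84; -0.15 0.192 0 0 0 0.98; -0.15 0.192 0 0 0 1.1; -0.15 0.192 0 0 -0.002 1.127; -0.15 0.192 0 0 -0.002 1.127"
}}

```text
time_s: 16.95
ee_pos: [0.4818, -0.3177, 0.22]
orientation: [[0.907, -0.421, -0.001], [-0.421, -0.907, -0.0], [-0.001, 0.001, -1.0]]
wrist_force: [-0.3, -0.1, -1.0]
gripper_width: 0.0271
gripper_force: 59.2
```

```bash
python3 - <<'E'
from h import *
import pickle
s=env.sense();print(s["ee_pos"],s["dq"].round(2))
m=camera_model("wrist");im=snapshot("wrist");cv2.imwrite("pics/w7.png",im);pickle.dump(m,open("w7.pkl","wb"))
p=proj(m,[[.5524,-.3536,.072],[.5524,-.3536,.06]]);print(p)
g=cv2.cvtColor(im,cv2.COLOR_BGR2GRAY)
u,v=p[0].astype(int)
for th in(60,80,100,120,140,160,180):
    mk=cv2.inRange(g,0,th)
    cs,h=cv2.findContours(mk,cv2.RETR_LIST,2)
    out=[]
    for c in cs:
        a=cv2.contourArea(c)
        if 40<a<3000:
            (x,y),(w,hh),an=cv2.minAreaRect(c)
            if np.hypot(x-u,y-v)<90: out.append((round(x),round(y),round(a),round(w),round(hh),round(an)))
    print(th,out)
# coarse ascii-like sample around
sub=g[max(0,v-40):v+41:4,u-44:u+45:4];print(sub)
E
```

```text
[ 0.48182938 -0.31772285  0.21995962] [ 0.   -0.   -0.   -0.01  0.   -0.02]
[[321.61570989  92.69623829]
 [321.43795632  93.21615376]]
60 [(331, 132, 70, 9, 10, 90), (302, 130, 73, 9, 10, 90), (354, 111, 73, 10, 9, 90), (282, 107, 64, 10, 8, 90), (356, 79, 70, 11, 9, 79), (282, 75, 71, 10, 9, 90), (336, 54, 70, 9, 9, 90), (305, 53, 78, 10, 10, 90)]
80 [(332, 131, 86, 10, 11, 90), (302, 130, 82, 10, 10, 90), (354, 112, 86, 11, 10, 90), (282, 106, 78, 11, 9, 90), (356, 80, 84, 11, 9, 90), (282, 75, 84, 12, 9, 90), (336, 55, 90, 11, 11, 27), (305, 53, 90, 11, 11, 63)]
100 [(332, 132, 100, 11, 11, 90), (302, 130, 106, 11, 12, 90), (354, 111, 102, 12, 11, 90), (282, 107, 93, 12, 10, 90), (319, 96, 49, 7, 10, 79), (356, 80, 100, 13, 10, 90), (282, 75, 98, 12, 11, 90), (336, 54, 100, 11, 11, 90), (305, 53, 106, 11, 12, 45), (313, 65, 2658, 100, 138, 75)]
120 [(331, 131, 120, 12, 13, 45), (302, 130, 117, 12, 12, 90), (354, 112, 120, 13, 12, 90), (282, 107, 106, 12, 11, 90), (319, 102, 66, 14, 26, 88), (319, 93, 124, 13, 13, 56), (356, 80, 110, 13, 11, 90), (282, 75, 110, 12, 11, 90), (336, 5
[... 2358 characters left out ...]
172 138 152 189 193]
 [ 81  32  34 177 203 185 179 162 163 128 106 147 128 158 161 172 177 177
   96  31  36 161 174]
 [161  54  93 194 198 182 183 176 162 164 160 161 161 163 177 179 179 174
   57  27  35 155 164]
 [199 191 192 200 197 179 181 183 184 173 169 170 176 182 181 183 178 179
  113  39  99 175 171]
 [198 199 197 196 184 181 178 176 178 181 179 181 179 179 179 179 179 178
  175 173 176 162 193]
 [201 198 198 198 178 138  82 130 174 174 177 179 179 163 149 173 177 177
  177 177 173 146 197]
 [212 195 196 197 178  51  32  31 140 179 179 175 140  33  26 104 175 176
  174 172 141 197 185]
 [197 211 189 191 174  70  30  27 137 174 173 174 103  26  31  78 171 172
  171 133 182 193 127]]
```

```bash
python3 - <<'E'
from h import *
import pickle
im=cv2.imread("pics/w7.png");m=pickle.load(open("w7.pkl","rb"));g=cv2.cvtColor(im,cv2.COLOR_BGR2GRAY)
H=np.array([[332,131.3],[302,130],[354,111.6],[282,106.7],[356,79.7],[282,75],[336,54.6],[305,53]])
for z in(.05,.055,.06):
    W=plane(m,H,z)[:,:2];(c,r,_)=cv2.fitEllipse(W.astype(np.float32)*1000)
    d=W-W.mean(0);print(z,W.mean(0).round(4),np.hypot(*d.T).round(4),"phase45",np.degrees(np.angle(np.exp(8j*np.arctan2(d[:,1],d[:,0])).mean())/8).round(1))
print("stud",plane(m,[[319,93]],.076).round(4))
c0=plane(m,[[319,93]],.074)[0]
N=161;s=.00025
for z in(.069,.072):
    ii,jj=np.mgrid[:N,:N];X=c0[0]+(jj-N//2)*s;Y=c0[1]+(ii-N//2)*s
    uv=proj(m,np.c_[X.ravel(),Y.ravel(),np.full(X.size,z)]).astype(np.float32)
    r=cv2.remap(cv2.GaussianBlur(g,(0,0),.7),uv[:,0].reshape(N,N),uv[:,1].reshape(N,N),cv2.INTER_CUBIC).astype(np.float32)
    gx=cv2.Sobel(r,5,1,0,ksize=5);gy=cv2.Sobel(r,5,0,1,ksize=5);rad=np.hypot(X-c0[0],Y-c0[1])
    for a,b in((.005,.008),(.007,.010),(.008,.012),(.009,.0135),(.011,.015)):
        k=(rad>a)&(rad<b);w=np.hypot(gx,gy)[k];t=np.arctan2(gy,gx)[k]
        F=(w**2*np.exp(6j*t)).sum()/(w**2).sum();print(z,a,b,"flat normals mod60",np.degrees(np.angle(F)/6).round(1),"strength",abs(F).round(2))
    # mean radial extents by direction
    pr=[]
    for th in range(0,360,10):
        rr=np.arange(.004,.016,.0005);x=(rr*np.cos(np.radians(th))/s+N//2);y=(rr*np.sin(np.radians(th))/s+N//2)
        p=r[y.round().astype(int),x.round().astype(int)];pr.append(p)
    if z==.072: print(np.array(pr).astype(int)[::3])
cv2.imwrite("pics/nut.png",cv2.resize(r,(600,600)))
E
```

```text
0.05 [ 0.5536 -0.3515] [0.0352 0.0353 0.0355 0.0348 0.0348 0.0356 0.0352 0.0352] phase45 -5.4
0.055 [ 0.5534 -0.3514] [0.0347 0.0347 0.0349 0.0342 0.0342 0.035  0.0347 0.0346] phase45 -5.4
0.06 [ 0.5533 -0.3514] [0.0341 0.0342 0.0343 0.0337 0.0337 0.0344 0.0341 0.0341] phase45 -5.4
stud [[ 0.553  -0.3515  0.076 ]]
0.069 0.005 0.008 flat normals mod60 27.6 strength 0.13
0.069 0.007 0.01 flat normals mod60 -7.0 strength 0.04
0.069 0.008 0.012 flat normals mod60 -18.0 strength 0.12
0.069 0.009 0.0135 flat normals mod60 -18.8 strength 0.14
0.069 0.011 0.015 flat normals mod60 -20.6 strength 0.2
0.072 0.005 0.008 flat normals mod60 27.3 strength 0.13
0.072 0.007 0.01 flat normals mod60 -4.8 strength 0.05
0.072 0.008 0.012 flat normals mod60 -18.4 strength 0.13
0.072 0.009 0.0135 flat normals mod60 -18.8 strength 0.14
0.072 0.011 0.015 flat normals mod60 -20.5 strength 0.19
[[106 109 114 127 143 161 176 185 189 189 182 173 161 157 159 167 176 184
  188 190 192 192 192 192]
 [106 107 110 120 136 152 163 178 185 185 180 171 164 162 166 175 183 186
  188 190 190 190 190 190]
 [101 102 105 112
[... 411 characters left out ...]
1 163 161 152 140 122 107  92  86  86  94 104 119
  132 145 154 158 160 160]
 [ 95 104 111 132 149 165 169 172 165 155 139 121 114 117 126 139 148 154
  157 158 158 158 158 157]
 [104 111 118 132 151 165 173 177 175 168 155 136 124 121 127 140 156 164
  175 182 183 185 185 185]
 [108 115 128 145 162 178 185 187 185 177 168 159 157 161 169 177 183 186
  188 188 189 189 189 189]
 [107 111 117 130 151 166 175 183 184 182 171 161 150 149 155 168 179 184
  190 192 193 193 193 192]
 [107 109 116 128 149 169 176 186 187 186 179 169 163 163 169 178 186 189
  192 193 194 195 195 194]][ WARN:0@0.050] global loadsave.cpp:1063 imwrite_ Unsupported depth image for selected encoder is fallbacked to CV_8U.
```

```bash
python3 - <<'E'
from h import *
import pickle
im=cv2.imread("pics/w7.png");m=pickle.load(open("w7.pkl","rb"));g=cv2.cvtColor(im,cv2.COLOR_BGR2GRAY).astype(np.float32)
c0=np.array([.5532,-.3514])
th=np.radians(np.arange(0,360,5));rr=np.arange(.0085,.016,.0001)
for z in(.062,.066,.069):
    P=np.stack([c0[0]+rr*np.cos(th)[:,None],c0[1]+rr*np.sin(th)[:,None],np.full((len(th),len(rr)),z)],-1).reshape(-1,3)
    uv=proj(m,P).astype(np.float32);p=cv2.remap(g,uv[:,0].reshape(len(th),-1),uv[:,1].reshape(len(th),-1),cv2.INTER_CUBIC)
    B=[];D=[]
    for q in p:
        k=np.argmin(q);D.append(rr[k]);half=(q[k]+q[-1])/2;j=k+np.argmax(q[k:]>half);B.append(rr[j])
    for n,b in(("dip",D),("outer",B)):
        b=np.array(b)*1e3;A=np.c_[np.ones_like(th),np.cos(th),np.sin(th),np.cos(2*th),np.sin(2*th),np.cos(6*th),np.sin(6*th)]
        x=np.linalg.lstsq(A,b,rcond=None)[0];res=b-A@x
        print(z,n,"mean r",x[0].round(2),"amp6",np.hypot(x[5],x[6]).round(2),"corner mod60",np.degrees(np.arctan2(x[6],x[5])/6).round(1),"rms",res.std().round(2))
    if z==.066: print(np.array(B).round(4)[::2].tolist())
E
```

```text
0.062 dip mean r 10.75 amp6 0.28 corner mod60 8.9 rms 0.12
0.062 outer mean r 12.18 amp6 0.46 corner mod60 9.7 rms 0.29
0.066 dip mean r 10.6 amp6 0.26 corner mod60 9.2 rms 0.12
0.066 outer mean r 12.02 amp6 0.46 corner mod60 9.8 rms 0.3
[0.0121, 0.0125, 0.0118, 0.0115, 0.0113, 0.0115, 0.0123, 0.0124, 0.0121, 0.0117, 0.0116, 0.0122, 0.0117, 0.0125, 0.0139, 0.0124, 0.0117, 0.012, 0.013, 0.0131, 0.0119, 0.0116, 0.0118, 0.0121, 0.0123, 0.012, 0.0118, 0.0115, 0.0115, 0.0116, 0.0119, 0.0125, 0.0121, 0.0117, 0.0115, 0.0117]
0.069 dip mean r 10.5 amp6 0.26 corner mod60 8.9 rms 0.12
0.069 outer mean r 11.9 amp6 0.45 corner mod60 9.6 rms 0.3
```

Three cues agree on the nut: centre (0.5532,-0.3514), flats at -20.4° mod 60. It is the eight-place rotor. Next I move above the nut with the driver turned to match.

```bash
python3 - <<'E'
from h import *
print(inc([.5532,-.3514,.16],-.789))
E
```

```text
[7.890e-02 6.000e-04 5.990e-02 8.000e-04 3.000e-04 3.553e-01]
```

Call:
{"method": "drive_tool", "body": {
  "increments": "0.015 0 0 0 0 0.08; 0.035 0 0 0 0 0.2; 0.06 0.001 0.005 0 0 0.33; 0.074 0.001 0.025 0.001 0 0.355; 0.079 0.001 0.045 0.001 0 0.355; 0.079 0.001 0.056 0.001 0 0.355; 0.079 0.001 0.06 0.001 0 0.355; 0.079 0.001 0.06 0.001 0 0.355; 0.079 0.001 0.06 0.001 0 0.355"
}}

```text
time_s: 17.9
ee_pos: [0.5065, -0.4069, 0.1603]
orientation: [[0.766, -0.642, 0.027], [-0.643, -0.765, 0.035], [-0.002, -0.044, -0.999]]
wrist_force: [-0.1, -0.6, -1.8]
gripper_width: 0.0268
gripper_force: 59.3
```

```bash
python3 - <<'E'
from h import *
s=env.sense();print(s["ee_pos"],s["wrist_force"],inc([.5532,-.3514,.137],-.789))
m=camera_model("wrist");im=snapshot("wrist");cv2.imwrite("pics/w8.png",im);g=cv2.cvtColor(im,cv2.COLOR_BGR2GRAY)
p=s["ee_pos"];print(proj(m,[p+[0,0,-.009],p+[0,0,.043]]).round(1).tolist())
print(g[225:345:5,280:361:5])
E
```

```text
[ 0.5065433  -0.40690339  0.16025835] [-0.07533631 -0.64939763 -1.83633729] [ 0.0001 -0.0714  0.0265 -0.0444  0.0042  0.0908]
[[319.8, 251.0], [314.0, 314.3]]
[[198 159 164 149 149 116  29  19  13  26  69  93  99 116 120 120 122]
 [164 212 166 146  53  17  17  11  13   8  15  48  85 109 121 121 120]
 [216 188 136  57  20   0  11   2  16  18  14  13  72 105 120 120 123]
 [156 112  99   8  16  22  15   7  18  14   7  13   3 112 107 113 114]
 [ 98  22  39  12  12  18  15   7  19  20  22  20  17  73  25  96  99]
 [ 94  11   4  13   9  16  12  16  21  19  11  20  17  33  29  91  96]
 [ 77  14  18  24  21  23  14  23   4  17  14  18  14  16  22  63  93]
 [ 48  16  19  13   8  22  19  12  17  16  12  16  20  12  13  21  80]
 [ 32  17  10  15  15  19  13  17  14  17   3   9  12  12   2  20  78]
 [ 21   4  13  11   2  22  22  17  23  17  17  18   3  15   1  14  70]
 [ 23  21  17  19  18  21  25  25  16  19  10  19  19  14  20  10  51]
 [ 17  19  20  24  15  22  16  28  13  20  21  16  15   2  10  15  47]
 [ 15  15  19  16  18  27  27  19  18   7  16  12   4  18  13  11  51]
 [ 18  16  21  16  22  29  20  16  17  17  16  21  21   8  20  16  26]
 [ 22  24   9  20  18   7  16  20  15  17  10   9  16  17   0  18  26]
 [ 12   5  18  17  23  10   1  21   7  12  21   8  22  12  11  18  24]
 [ 26  11  18  18  19  25  14  18  17  21  10   7  16   8  15  23  23]
 [ 22  16  17   6   9   3   1  19  17  17  10   7  18  10  16  16  17]
 [ 14  99  13  13  12  20  10   5  19  18  14  18  11   9  46  28  17]
 [ 15 207  14   3   8  21   7   2   8  14  21  23  16  18 178  27  27]
 [ 38 214 163  10   7  12   2  11  17  18  16   7   5  97 194  54  32]
 [ 71 216 215 145  21  16   2  14  12  14   8  16  97 195 196 100  69]
 [213 214 215 213 187  80  21  11  19  20  66 168 194 195 195 193 149]
 [209 213 214 214 202 193 193 189 192 192 195 194 194 194 189  75  22]]
```

```bash
python3 - <<'E'
from h import *
s=env.sense();print(s["joints"].round(3),s["dq"].round(3),s["joint_efforts"].round(1),s["moment"].round(3))
E
```

```text
[-0.699  0.442 -0.026  1.105  0.044  3.14 ] [-0.001 -0.002  0.008  0.004 -0.002  0.001] [ -0.1 -61.2  33.4   0.    0.2  -0. ] [-0.052  0.013  0.006]
```

Joint 6 hit its limit: the commanded yaw was out of range, though nothing was touched. I'll use the equivalent hex yaw +14.8° instead.

```bash
python3 - <<'E'
from h import *
print(inc([.5532,-.3514,.18],.258))
E
```

```text
[-2.000e-04 -7.330e-02 -1.620e-02 -4.180e-02 -1.980e-02 -9.561e-01]
```

Call:
{"method": "drive_tool", "body": {
  "increments": "0 0 -0.01 0 0 -0.1; 0 0 -0.02 0 0 -0.22; 0 0 -0.02 0 0 -0.3; 0 0 -0.02 0 0 -0.3; 0 0 -0.02 0 0 -0.3"
}}

```text
time_s: 18.45
ee_pos: [0.5061, -0.4081, 0.1805]
orientation: [[0.921, -0.39, 0.027], [-0.39, -0.92, 0.035], [0.012, -0.043, -0.999]]
wrist_force: [0.1, 0.7, -1.2]
gripper_width: 0.0269
gripper_force: 59.3
```

```bash
python3 - <<'E'
from h import *
print(env.sense()["joints"].round(3),inc([.5532,-.3514,.18],.258))
E
```

```text
[-0.701  0.431  0.005  1.146  0.044  2.841] [ 0.0213 -0.0705  0.0038 -0.0375 -0.0253 -0.6587]
```

Commands follow the measured pose, so I continue.

Call:
{"method": "drive_tool", "body": {
  "increments": "0.004 -0.013 0 -0.008 -0.005 -0.13; 0.009 -0.03 0.001 -0.016 -0.01 -0.26; 0.014 -0.047 0.002 -0.024 -0.016 -0.4; 0.018 -0.06 0.003 -0.032 -0.022 -0.53; 0.021 -0.069 0.004 -0.037 -0.025 -0.64; 0.021 -0.07 0.004 -0.037 -0.025 -0.659; 0.021 -0.07 0.004 -0.037 -0.025 -0.659; 0.021 -0.07 0.004 -0.037 -0.025 -0.659"
}}

```text
time_s: 19.25
ee_pos: [0.552, -0.3522, 0.1792]
orientation: [[0.967, 0.254, -0.0], [0.254, -0.967, 0.001], [-0.0, -0.001, -1.0]]
wrist_force: [1.0, 0.1, -2.1]
gripper_width: 0.0265
gripper_force: 59.3
```

```bash
python3 - <<'E'
from h import *
s=env.sense();print(s["ee_pos"],s["orientation"].round(3).tolist(),inc([.5532,-.3514,.135],.258))
m=camera_model("wrist");im=snapshot("wrist");cv2.imwrite("pics/w9.png",im);g=cv2.cvtColor(im,cv2.COLOR_BGR2GRAY)
# grip-top silhouette: dark columns extent by row
for r in range(214,256,4):
    d=np.where(g[r,270:372]<45)[0]; print(r,(d.min()+270,d.max()+270,len(d)) if len(d) else None,end=" ")
p=s["ee_pos"];R=s["orientation"]
for dx in(-.014,0,.014): print(proj(m,[p+R@[dx,0,-.040]]).round(1).tolist())
E
```

```text
[ 0.55202968 -0.35217746  0.1792036 ] [[0.967, 0.254, -0.0], [0.254, -0.967, 0.001], [-0.0, -0.001, -1.0]] [ 0.0013 -0.0004  0.0442 -0.0009  0.0002 -0.0009]
214 None 218 None 222 None 226 (np.int64(305), np.int64(328), 24) 230 (np.int64(300), np.int64(334), 35) 234 (np.int64(297), np.int64(337), 41) 238 (np.int64(295), np.int64(340), 46) 242 (np.int64(286), np.int64(343), 53) 246 (np.int64(284), np.int64(351), 64) 250 (np.int64(284), np.int64(352), 69) 254 (np.int64(282), np.int64(371), 75) [[318.5, 343.9]]
[[318.5, 310.1]]
[[318.6, 274.1]]
```

```bash
python3 - <<'E'
from h import *
s=env.sense();m=camera_model("wrist");p=s["ee_pos"];R=s["orientation"]
g=cv2.cvtColor(cv2.imread("pics/w9.png"),cv2.COLOR_BGR2GRAY)
print(g[150:240:2,312:325].mean(1).astype(int).tolist())
for n,dx,z in(("grip top edge",.014,-.042),("grip bottom edge",.014,.017),("grip bottom+2",.016,.017),("socket upper 31",.0155,.02),("mouth 31",.0155,.0608),("mouth 26",.013,.0608),("mouth 36",.018,.0608)): print(n,proj(m,[p+R@[dx,0,z]]).round(1).tolist())
E
```

```text
[205, 204, 205, 211, 213, 214, 215, 216, 216, 211, 178, 161, 160, 160, 155, 135, 114, 123, 148, 158, 135, 104, 93, 96, 118, 106, 92, 93, 102, 141, 151, 152, 152, 151, 152, 143, 99, 28, 14, 16, 14, 14, 17, 13, 14]
grip top edge [[318.7, 276.9]]
grip bottom edge [[318.3, 219.4]]
grip bottom+2 [[318.3, 215.7]]
socket upper 31 [[318.3, 214.7]]
mouth 31 [[318.1, 194.4]]
mouth 26 [[318.1, 198.3]]
mouth 36 [[318.1, 190.6]]
```

```bash
python3 - <<'E'
from h import *
s=env.sense();m=camera_model("wrist");p=s["ee_pos"];R=s["orientation"]
g=cv2.cvtColor(cv2.imread("pics/w9.png"),cv2.COLOR_BGR2GRAY)
for r in(196,200,204,208,212,216,220,226): print(r,g[r,284:354:2].tolist())
for z in(.02,.04,.0608):print(z,[proj(m,[p+R@[dx,dy,z]]).round(0).astype(int).tolist() for dx,dy in((-.002,.013),(-.002,.0155),(-.002,.018),(.013,0),(.0155,0))])
E
```

```text
196 [187, 186, 189, 192, 191, 173, 161, 150, 118, 104, 85, 89, 95, 95, 94, 96, 99, 97, 96, 97, 96, 109, 128, 127, 145, 158, 161, 160, 164, 179, 191, 193, 194, 196, 195]
200 [187, 186, 187, 190, 192, 180, 134, 92, 86, 85, 94, 112, 123, 115, 109, 103, 100, 105, 106, 108, 117, 123, 121, 106, 102, 138, 156, 159, 167, 188, 189, 189, 191, 190, 171]
204 [123, 170, 184, 182, 161, 122, 100, 99, 117, 103, 91, 87, 88, 88, 89, 92, 93, 93, 95, 94, 96, 94, 94, 97, 113, 121, 115, 154, 185, 189, 190, 187, 183, 153, 74]
208 [38, 103, 172, 176, 132, 98, 87, 95, 88, 86, 88, 103, 120, 131, 139, 141, 143, 143, 146, 140, 133, 122, 110, 94, 91, 95, 108, 122, 170, 189, 187, 189, 181, 128, 50]
212 [47, 113, 169, 155, 113, 93, 82, 91, 120, 138, 145, 150, 150, 149, 153, 153, 153, 152, 152, 152, 151, 151, 153, 149, 141, 118, 98, 98, 141, 182, 187, 186, 186, 177, 154]
216 [171, 178, 173, 126, 98, 90, 128, 147, 149, 150, 151, 150, 152, 151, 153, 153, 154, 149, 152, 149, 152, 152, 151, 151, 152, 150, 150, 130, 109, 166, 188, 187, 185, 185, 187]
220 [130, 161, 148, 110, 107, 137, 144, 144, 147, 149, 147, 147, 128, 108, 114, 131, 139, 149, 151, 155, 154, 153, 155, 153, 154, 152, 153, 147, 142, 144, 183, 187, 186, 185, 184]
226 [114, 112, 118, 125, 136, 135, 132, 131, 97, 81, 57, 27, 13, 10, 16, 17, 21, 11, 1, 17, 16, 13, 31, 83, 128, 147, 149, 149, 149, 145, 162, 181, 183, 185, 184]
0.02 [[[343, 246]], [[348, 246]], [[353, 246]], [[318, 219]], [[318, 215]]]
0.04 [[[341, 233]], [[345, 233]], [[349, 233]], [[318, 208]], [[318, 204]]]
0.0608 [[[338, 221]], [[342, 221]], [[346, 221]], [[318, 198]], [[318, 194]]]
```

The socket is 31 mm wide in the wrist view, so it is the middle driver. It sits 2 mm behind the TCP along tool x; I correct for that and descend gently.

Call:
{"method": "drive_tool", "body": {
  "increments": "0.0033 -0.0005 0.01 0 0 0; 0.0033 -0.0005 0.025 0 0 0; 0.0033 -0.0005 0.037 0 0 0; 0.0033 -0.0005 0.041 0 0 0; 0.0033 -0.0005 0.042 0 0 0; 0.0033 -0.0005 0.042 0 0 0"
}}

```text
time_s: 19.9
ee_pos: [0.5555, -0.3505, 0.1372]
orientation: [[0.967, 0.257, -0.0], [0.257, -0.967, 0.001], [0.0, -0.001, -1.0]]
wrist_force: [-0.0, -0.8, -1.5]
gripper_width: 0.0267
gripper_force: 59.3
```

Call:
{"method": "drive_tool", "body": {
  "increments": "0 0 0.002 0 0 0; 0 0 0.004 0 0 0; 0 0 0.006 0 0 0; 0 0 0.007 0 0 0; 0 0 0.007 0 0 0"
}}

```text
time_s: 20.4
ee_pos: [0.5563, -0.3507, 0.1324]
orientation: [[0.966, 0.257, 0.002], [0.257, -0.966, -0.0], [0.002, 0.001, -1.0]]
wrist_force: [-1.1, 2.2, 9.1]
gripper_width: 0.0264
gripper_force: 60.7
```

Call:
{"method": "drive_tool", "body": {
  "increments": "0 0 0 0 0 0.05; 0 0 0 0 0 0.1; 0 0 0 0 0 0.15; 0 0 0 0 0 0.2; 0 0 0 0 0 0.25; 0 0 0 0 0 0.25"
}}

```text
time_s: 21.0
ee_pos: [0.5569, -0.352, 0.1326]
orientation: [[1.0, 0.008, 0.003], [0.009, -1.0, -0.003], [0.003, 0.003, -1.0]]
wrist_force: [-0.8, -1.3, 7.2]
gripper_width: 0.0267
gripper_force: 60.1
```

Call:
{"method": "drive_tool", "body": {
  "increments": "0 0 0 0 0 -0.12; 0 0 0 0 0 -0.25; 0 0 0 0 0 -0.3; 0 0 0 0 0 -0.35; 0 0 0 0 0 -0.4; 0 0 0 0 0 -0.45; 0 0 0 0 0 -0.5; 0 0 0 0 0 -0.5"
}}

```text
time_s: 21.8
ee_pos: [0.5568, -0.3507, 0.1325]
orientation: [[0.872, 0.489, 0.003], [0.489, -0.872, -0.0], [0.003, 0.002, -1.0]]
wrist_force: [-1.0, 2.5, 9.3]
gripper_width: 0.0272
gripper_force: 60.4
```

Call:
{"method": "drive_tool", "body": {
  "increments": "0 0 -0.003 0 0 0; -0.0015 -0.0012 -0.003 0 0 0; -0.0015 -0.0012 0 0 0 0.05; -0.0015 -0.0012 0 0 0 0.1; -0.0015 -0.0012 0 0 0 0.15; -0.0015 -0.0012 0 0 0 0.2; -0.0015 -0.0012 0 0 0 0.25; -0.0015 -0.0012 0 0 0 0.25"
}}

```text
time_s: 22.6
ee_pos: [0.5534, -0.3512, 0.1303]
orientation: [[0.967, 0.256, -0.0], [0.256, -0.967, -0.001], [-0.001, 0.001, -1.0]]
wrist_force: [-0.5, -3.2, 0.1]
gripper_width: 0.0268
gripper_force: 59.4
```

Call:
{"method": "drive_tool", "body": {
  "increments": "0 0 0 0 0 0.05; 0 0 0 0 0 0.1; 0 0 0 0 0 0.15; 0 0 0 0 0 0.2; 0 0 0 0 0 0.25; 0 0 0 0 0 0.3; 0 0 0 0 0 0.3"
}}

```text
time_s: 23.3
ee_pos: [0.5534, -0.3513, 0.1305]
orientation: [[0.999, -0.04, -0.0], [-0.04, -0.999, -0.002], [-0.0, 0.002, -1.0]]
wrist_force: [-0.8, -5.0, 1.8]
gripper_width: 0.0268
gripper_force: 59.4
```

It dropped 2 mm at the planned yaw. Turning back and pressing down gently.

Call:
{"method": "drive_tool", "body": {
  "increments": "0 0 -0.001 0 0 -0.15; 0 0 -0.001 0 0 -0.3; 0 0 -0.001 0 0 -0.3; 0 0 0.001 0 0 -0.3; 0 0 0.003 0 0 -0.3; 0 0 0.004 0 0 -0.3; 0 0 0.004 0 0 -0.3"
}}

```text
time_s: 24.0
ee_pos: [0.5533, -0.3514, 0.1262]
orientation: [[0.967, 0.254, -0.001], [0.254, -0.967, -0.002], [-0.001, 0.001, -1.0]]
wrist_force: [-2.1, -5.1, 0.5]
gripper_width: 0.0265
gripper_force: 59.4
```

Call:
{"method": "drive_tool", "body": {
  "increments": "0 0 0.001 0 0 0; 0 0 0.002 0 0 0; 0 0 0.003 0 0 0; 0 0 0.004 0 0 0; 0 0 0.004 0 0 0"
}}

```text
time_s: 24.5
ee_pos: [0.5533, -0.3514, 0.1223]
orientation: [[0.967, 0.254, -0.001], [0.254, -0.967, -0.002], [-0.001, 0.001, -1.0]]
wrist_force: [-2.5, -6.5, 0.9]
gripper_width: 0.0271
gripper_force: 59.4
```

Call:
{"method": "drive_tool", "body": {
  "increments": "0 0 0.001 0 0 0; 0 0 0.002 0 0 0; 0 0 0.0025 0 0 0; 0 0 0.0025 0 0 0"
}}

```text
time_s: 24.9
ee_pos: [0.5534, -0.3514, 0.1209]
orientation: [[0.967, 0.254, -0.0], [0.254, -0.967, -0.002], [-0.001, 0.002, -1.0]]
wrist_force: [-3.6, -4.7, 7.1]
gripper_width: 0.0265
gripper_force: 60.1
```

Home at TCP z = 0.1209, where the geometry predicted 0.1208, with a 7 N push. A side offset of about 1.5 mm had blocked it, so this socket is a close fit. Quick check, then hand in.

```bash
python3 - <<'E'
from workcell import env
s=env.sense();print(s["time_s"],s["ee_pos"],s["wrist_force"],s["gripper_force"],abs(s["dq"]).max())
print(env.finish_job())
E
```

```text
24.9 [ 0.55337667 -0.35144396  0.12085356] [-3.59296851 -4.68959146  7.08177296] 60.135210156440735 0.0014256395059277663
the job is handed in; nothing more can be done
None
```

The job is handed in at 24.9 s of the 72 s allowed, with no verdict returned. The lid was prised open, the spatula laid back flat, and the middle (31 mm) driver is held upright and fully home on the eight-place rotor's nut. I tried only that driver, because the spare rotor has six places; the other two never left the holder.

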